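# Open the ratchet stop on the porch ledge

### The job

Make room beside the sunglasses case for the shuttle tube by opening the blue ratchet stop on the ledge: press the orange release pad down and, keeping it down, push the blue sliding jaw back along its bar, away from the case, until it is fully home against the end block; then let go so that the pad springs back up and the ratchet locks. Nothing is to be picked up, and the case, tube, key bowl and torch stay where they are.

Things in the scene. Friction and masses are not known exactly. Their poses are not given: they have to be found in the camera images.
- rail: Fixed part of the ratchet stop, screwed to the ledge: toothed steel bar along its x axis, 22 mm wide, 30 to 46 mm up, grey end blocks 50 mm wide, 68 high. Origin on the ledge under the bar's middle line; z up. Inner faces: fixed jaw plate x = -150 mm; home end block x = +118 mm. Jaw plates, 65 mm high, reach to y = -125 mm; the case lies between them. Its yaw differs between starts.
- jaw (a joint): Place of the blue sliding jaw along the rail's +x, m: 0 nearest the case, 0.110 fully home against the +x end block. Jaw centre = rail x of -38 mm + this; jaw 88 mm long. Unless the release is pressed, teeth every 10 mm stop it moving to +x (up to 10 mm of play); released, it slides with 1 to 2 N.
- release (a joint): How far the orange release pad is pressed down into the jaw, m: 0 up, ratchet locked; from 0.0065 the pawl is clear of the teeth; 0.010 fully down on a hard stop. A spring pushes it up with 2.5 N at the top, 5 N fully down, so it must be kept down while the jaw moves.
- pad_top (a point): Centre of the top of the orange release pad, which rides on the jaw; axes as the rail's. 62 mm along the bar by 42 mm across, three black ribs; its top is 80 mm above the ledge when up, 70 mm fully down. The blue cheeks beside it end at 68 mm and the jaw plate on its case side at 65 mm, so only the thumb wall stands higher.
- thumb_wall (a point): Top middle of the pad-side face of the blue thumb wall: an upright wall of the sliding jaw at the +x end of the pad, 10 mm thick, 46 mm wide, top 112 mm above the ledge, 36 mm to +x of the pad's centre. A fingertip holding the pad down can push the jaw to +x by this face.
- case: Closed hard grey sunglasses case, 60 mm wide (its x), 155 mm long (its y), 44 mm high, 0.15 kg, lying loose on the ledge between the jaw plates beside the bar, its x along the rail's x. Origin: centre of the underside. To be left alone.
- tube: Yellow plastic shuttle tube with a white flip-top lid, 68 mm across, 215 mm long (its x), lying on the ledge on flat-footed end caps. Origin: centre of the underside. To be left alone.
- bowl: Stainless key bowl, 130 mm across, 45 mm high, loose. Origin: centre of the underside. To be left alone.
- torch: Small red plastic torch with a toggle switch, 115 mm long (its x), 36 mm across, lying on the ledge. Origin: underside, below the middle. To be left alone.

How it is judged:
By the outcome, as a careful person would: the job done as asked, in the order asked, and still so for the second after the job is handed in, with the robot touching nothing.
It also fails if it takes over 35 s, if anything falls off the work surface, if the arm or the gripper's body presses on something with over 40 N, if the wrist force passes 120 N, or if a joint passes its speed limit or range.

### The arm

A 6-joint arm with a two-finger parallel gripper is mounted at the origin on the work surface. World frame = base frame: x ahead of the robot, y to its left, z up, the work surface at z = 0. Lengths are in mm, angles in degrees, forces in N, time in s.
With the tool pointing down it reaches from about 400 to 825 mm from the base axis. Payload 7 kg.
Tool frame: the origin (TCP) lies midway between the tips of the shut fingers; the grasp point (between the pads) lies 19 mm behind it; x points along the fingers, y is the direction in which the jaws open and shut, and the axes are right-handed (so a half turn about x gives the same grasp; the last joint's range is limited). The gripper opens to 85 mm and grips with 20 to 120 N. Pads are 22 mm wide; open, the fingers measure 114 mm over their backs; the gripper's body (76 mm by 85 mm) begins 54 mm behind the grasp point. The pads swing forward as they close: fully open they stand 13 mm farther back than shut.
Start: joints at [-48.925, 20.546, 0.682, 0, -70.136, -16.507], TCP at [280.623, -613.878, 231.302] pointing down, gripper open.
Joint ranges: [-176.03, 176.03], [-82.01, 121.73], [-58.28, 71.71], [-173.87, 95.51], [-174.79, -0.11], [-173.66, 173.66]. Speed limits (degrees/s): [136.94, 136.94, 172.46, 180, 180, 180].

### API

Orientations are given as a 3x3 rotation matrix whose columns are the frame's x, y, z axes.
In Python, from station import robot, camera, calibration gives the robot as it stands.
- The arm moves only by the tool drive_tool, never from a script. Its argument "rows" is a list of rows, each an object with "offset": the shift along the tool's x, y, z in mm, a list of three; "yaw": the turn about the tool's x in degrees. In form: [{"offset": [tx, ty, tz], "yaw": yaw}, ...]. A call has exactly 8 rows; each row shifts and turns the commanded pose from where the row before left it, along the tool's axes as they then stand; what a row does not reach is not made up. A row lasts 1/10 s, in which the tool goes at most 50 mm and 8.59 degrees, less where a joint would pass 70% of its speed; a pose out of reach is approached as far as the arm can. A call is refused whole if a number of a shift passes 50 or a number of a turn 8.59, either way. A call with a gripper value outside its range is refused whole. "hand" is the opening, from 0 (shut) to 1 (fully open), set as the call begins (left out, the last holds). The fingers move at their own pace and stop on an object; the grip force is fixed at half the most. Time passes only in rows, so rows that do not move let the fingers close, or fill a call up. It gives the time, the measured TCP pose, the force and the opening at its end, in the units of the state.
- robot.get_obs(): the state, without advancing time (a new reading comes with each control period).
- camera(name): name is "scene" or "top" or "wrist"; returns (picture, depth): 480x640x3 uint8, blue, green, red; 480x640 float32, mm along the optical axis (not along the pixel's ray), 0 where there is no reading.
- calibration(name): a dict with "K" (3x3 intrinsics, pixels), "eye" and "rotation" of the camera in the world. Camera axes: x right, y up, looking along -z (the intrinsics and any distortion apply to the point x, -y, -z); pixel columns grow to the right and rows downward; lengths in mm; the calibration is good to about 2 mm. A picture is of the moment at which its call begins: read the wrist's pose just before it. calibration takes no time and is no camera call; for the wrist camera it gives the pose at the moment of the call.
- robot.job_done(): hands the job in, once; it reports no verdict.
The state is a dict: "t": time; "q": joint angles; "joint_velocities": joint speeds; "tau": joint torques, N m; "eef_pos": TCP position; "tcp_rot": TCP orientation; "force": force on the tool from outside, world axes, zero at the start; "torque": the same for the moment, N m; "width": opening from 0.0 (shut) to 1.0 (fully open).
Only numpy, scipy, OpenCV 4.12 (cv2) and the standard library are available. Lean on these libraries where they do the work, as an engineer would, in place of code of your own. Each camera call takes 0.05 s, during which the arm holds its last target.

## Working session

There is one attempt and no reset: what is moved stays moved. The work goes in short steps, Python scripts to look and compute and a tool call to move; the robot and the scene stay as the last step left them, time stands still between calls to the robot, and variables do not carry over. Pictures are saved under pics/ and viewed, and the job is handed in when it is done.

Besides the shell and the picture viewer there is one more tool, called after "Request:" as name([rows], argument=value, ...), one row to a line, values as JSON. drive_tool: Moves the arm, as the interface text tells. Its arguments: {"type":"object","properties":{"rows":{"type":"array","items":{"type":"object","properties":{"offset":{"type":"array","items":{"type":"number"}},"yaw":{"type":"number"}}}},"hand":{"type":"number"}},"required":["rows"]}

```bash
mkdir -p pics; ls
python3 - <<'E'
from station import robot,camera,calibration
import cv2,numpy as np
o=robot.get_obs();print(o['t'],o['eef_pos'],o['tcp_rot'],o['width'],o['force'])
for n in ['top','scene']:
    p,d=camera(n);cv2.imwrite(f'pics/{n}0.png',p);np.savez(f'{n}0.npz',p=p,d=d);c=calibration(n);print(n,c)
E
```

```text
pics
0.0 [ 280.42307735 -613.45247711  230.36797825] [[-8.48159989e-04 -4.15665277e-01  9.09517266e-01]
 [ 1.44568056e-03  9.09516133e-01  4.15666108e-01]
 [-9.99998595e-01  1.66742279e-03 -1.70495984e-04]] 0.9989577375986575 [ 1.49183311 -0.27428334 -0.83787677]
top {'K': array([[507.63759734,   0.        , 326.16373387],
       [  0.        , 507.63759734, 237.06306937],
       [  0.        ,   0.        ,   1.        ]]), 'eye': array([ 516.16822762,  -30.15971741, 1165.9926917 ]), 'rotation': array([[-0.014277  ,  0.99729431, -0.07211264],
       [-0.99985183, -0.0135455 ,  0.01062271],
       [ 0.00961717,  0.07225361,  0.99733992]])}
scene {'K': array([[513.18995324,   0.        , 319.42842259],
       [  0.        , 513.18995324, 237.98295296],
       [  0.        ,   0.        ,   1.        ]]), 'eye': array([1258.91739292,  -39.29636289,  873.3383166 ]), 'rotation': array([[ 0.00960188, -0.73781581,  0.6749338 ],
       [ 0.9999009 ,  0.01403368,  0.00111618],
       [-0.01029534,  0.67485619,  0.73787745]])}
```

View pics/top0.png

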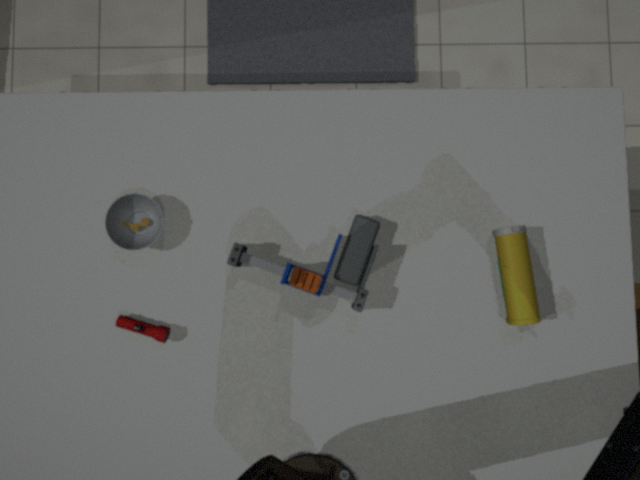

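View pics/scene0.png

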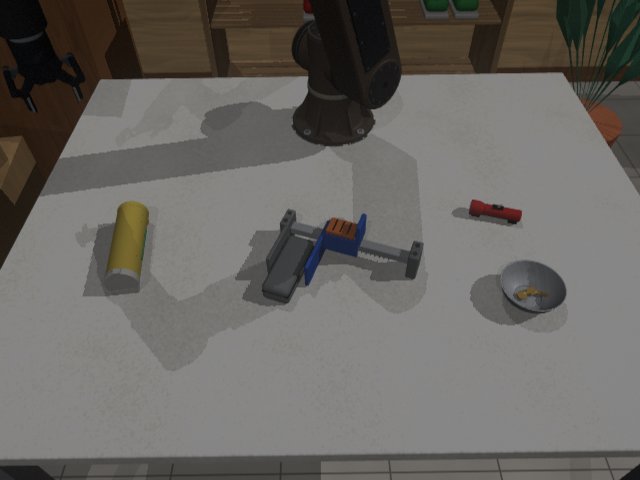

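The top view shows the orange pad near (304,279) and the thumb wall at (288,274). The home block is at (238,255), the fixed block at (360,299), and the case is right of the jaw. Next I'll measure these.

```bash
cat > h.py <<'E'
import numpy as np,cv2
from station import robot,camera,calibration
def ray(c,u,v,z):
    d=np.array([(u-c['K'][0,2])/c['K'][0,0],-(v-c['K'][1,2])/c['K'][1,1],-1.]);d=c['rotation']@d
    return c['eye']+d*(z-c['eye'][2])/d[2]
def cloud(c,d):
    v,u=np.mgrid[:480,:640];K=c['K']
    P=np.stack([(u-K[0,2])/K[0,0]*d,-(v-K[1,2])/K[1,1]*d,-d],-1)
    return P@c['rotation'].T+c['eye']
def masks(p):
    h=cv2.cvtColor(p,cv2.COLOR_BGR2HSV)
    o=cv2.inRange(h,(5,120,60),(18,255,255));b=cv2.inRange(h,(105,120,40),(130,255,255))
    return o,b
E
python3 - <<'E'
from h import *
for n in ['top','scene']:
    f=np.load(n+'0.npz');p,d=f['p'],f['d'];c=calibration(n);o,b=masks(p);P=cloud(c,d)
    o[:, :200]=0;o[:,450:]=0; o[:200]=0
    print(n,'orange',cv2.countNonZero(o))
    cs,_=cv2.findContours(cv2.morphologyEx(o,cv2.MORPH_CLOSE,np.ones((5,5))),cv2.RETR_EXTERNAL,2);k=max(cs,key=cv2.contourArea)
    r=cv2.minAreaRect(k);print(r,[ray(c,*q,80).round(1) for q in cv2.boxPoints(r)],ray(c,*r[0],80).round(1))
    Q=P[o>0];Q=Q[Q[:,2]>60];print('cloud pad',np.median(Q,0),Q[:,2].min(),Q[:,2].max())
    Q=P[b>0];print('blue max z',Q[:,2].max());W=Q[Q[:,2]>95];print('wall',len(W),W.mean(0) if len(W) else 0)
    if n=='top':
        for nm,s in [('home',(225,240,252,270)),('fix',(348,285,372,313))]:
            S=P[s[1]:s[3],s[0]:s[2]].reshape(-1,3);S=S[(S[:,2]>60)&(S[:,2]<80)];print(nm,S.mean(0),len(S),S.min(0),S.max(0))
    img=cv2.resize(p[180:340,200:420],None,fx=3.6,fy=3.6,interpolation=cv2.INTER_CUBIC);cv2.imwrite(f'pics/{n}z.png',cv2.convertScaleAbs(img,alpha=1.8))
E
```

```text
top orange 495
((304.9547424316406, 279.6266784667969), (28.319522857666016, 18.834836959838867), 19.65382194519043) [array([496.2,  40. ,  80. ]), array([533.7,  26.1,  80. ]), array([512.6, -30.5,  80. ]), array([475.2, -16.5,  80. ])] [504.4   4.8  80. ]
cloud pad [503.69396699   2.5238278   79.40060966] 69.73319641141984 1165.992691700386
blue max z 1165.992691700386
wall 106 [519.26553421  40.776621   130.63034855]
home [560.13353562 155.388844    67.17680241] 240 [535.68636367 138.2626173   60.27078903] [585.72852202 172.64305174  73.00108968]
fix [ 460.52151066 -114.0249554    67.20706173] 231 [ 433.09874761 -130.56537294   60.26558119] [490.84483991 -97.22993776  72.30015405]
scene orange 383
((341.0764465332031, 227.80960083007812), (28.554147720336914, 15.778582572937012), 14.743562698364258) [array([515.8, -28. ,  80. ]), array([470.4, -18.4,  80. ]), array([493.6,  40.3,  80. ]), array([537.7,  29.3,  80. ])] [504.7   5.9  80. ]
cloud pad [508.02674882   5.84671598  81.59969606] 72.19778801044583 873.3383166005171
blue max z 873.3383166005171
wall 123 [564.97761078  40.28810016 152.9961928 ]
```

View pics/topz.png

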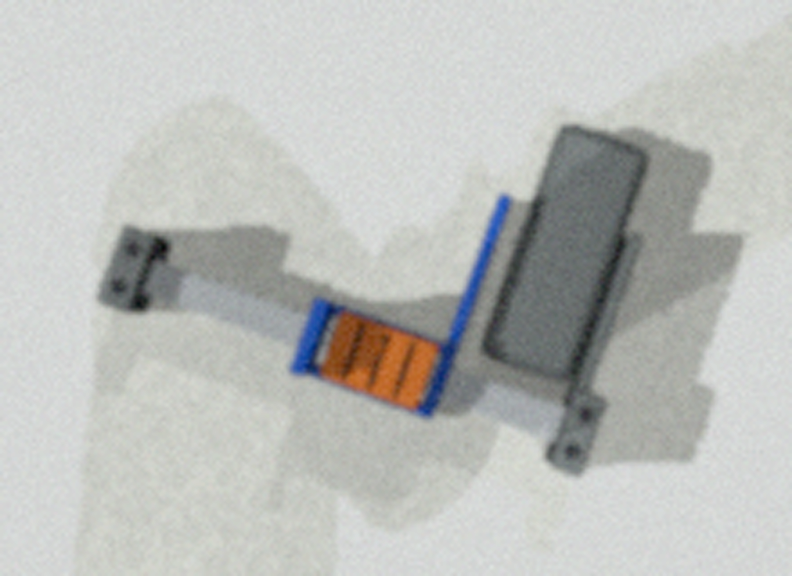

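View pics/scenez.png

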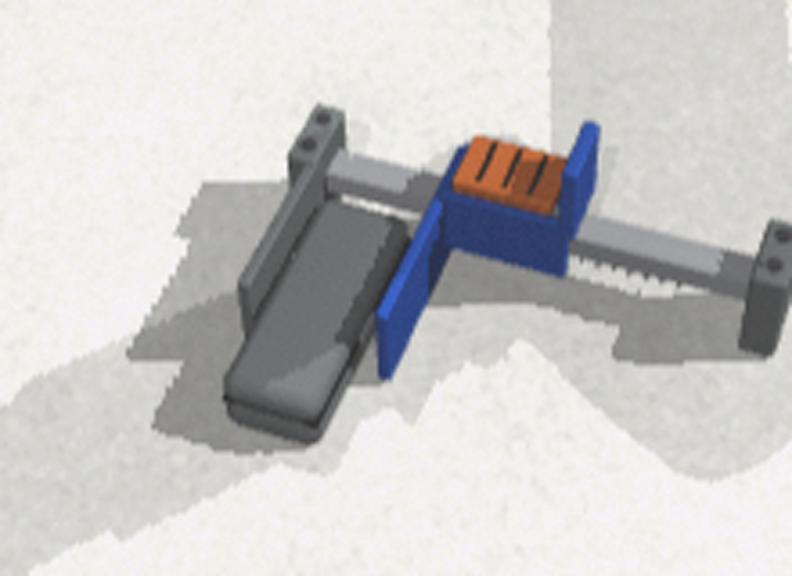

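Both views agree: pad centre about (504.5, 5), rail direction about 69.7° in world. I'll go above the pad with the fingers shut, the tool z turned along the rail's +x, and the fingertips about 10 mm to the wall side of the pad centre.

Request:
drive_tool([
  {"offset":[0,34,33.4],"yaw":0},
  {"offset":[0,34,33.4],"yaw":0},
  {"offset":[0,34,33.4],"yaw":0},
  {"offset":[0,34,33.4],"yaw":0},
  {"offset":[0,34,33.4],"yaw":0},
  {"offset":[0,34,33.4],"yaw":0},
  {"offset":[0,34,33.4],"yaw":0},
  {"offset":[0,34,33.4],"yaw":0},
], hand=0)

```text
t: 0.9
eef_pos: [410.6, -253.5, 231.2]
tcp_rot: [[0.0, -0.416, 0.91], [0.0, 0.91, 0.416], [-1.0, 0.0, 0.0]]
force: [1.5, 0.1, 0.3]
width: 0.002
```

Request:
drive_tool([
  {"offset":[0,34,33.4],"yaw":0},
  {"offset":[0,34,33.4],"yaw":0},
  {"offset":[0,34,33.4],"yaw":0},
  {"offset":[0,34,33.4],"yaw":0},
  {"offset":[0,34,33.4],"yaw":0},
  {"offset":[0,34,33.4],"yaw":0},
  {"offset":[0,0,0],"yaw":-7.5},
  {"offset":[0,0,0],"yaw":-7.5},
], hand=0)

```text
t: 1.7
eef_pos: [508.0, 15.1, 230.7]
tcp_rot: [[-0.001, -0.643, 0.766], [-0.0, 0.766, 0.643], [-1.0, 0.001, -0.001]]
force: [-0.4, -0.6, 0.1]
width: -0.002
```

Request:
drive_tool([
  {"offset":[0,0,0],"yaw":-7.5},
  {"offset":[0,0,0],"yaw":-7.5},
  {"offset":[0,0,0],"yaw":-7.5},
  {"offset":[0,0,0],"yaw":-7.6},
  {"offset":[25,0,0],"yaw":0},
  {"offset":[25,0,0],"yaw":0},
  {"offset":[25,0,0],"yaw":0},
  {"offset":[0,0,0],"yaw":0},
])

```text
t: 2.5
eef_pos: [505.6, 12.8, 153.1]
tcp_rot: [[-0.006, -0.937, 0.348], [-0.002, 0.348, 0.937], [-1.0, 0.005, -0.004]]
force: [-0.7, -0.6, -0.6]
width: -0.004
```

Run:
```python
from h import *
o=robot.get_obs();print(o['t'],o['eef_pos'],o['tcp_rot'].round(3),o['width'],o['force'])
p,d=camera('scene');cv2.imwrite('pics/s1.png',cv2.convertScaleAbs(cv2.resize(p[120:320,220:480],None,fx=3,fy=3),alpha=1.8))
p,d=camera('wrist');cv2.imwrite('pics/w1.png',cv2.convertScaleAbs(p,alpha=1.5))
print(np.degrees(np.arctan2(o['tcp_rot'][1][2],o['tcp_rot'][0][2])))
```

```text
2.5 [505.55515194  12.7639711  153.13408563] [[-0.006 -0.937  0.348]
 [-0.002  0.348  0.937]
 [-1.     0.005 -0.004]] -0.00441292149604454 [-0.65062771 -0.57917899 -0.57312132]
69.62373685256573
```

View pics/s1.png

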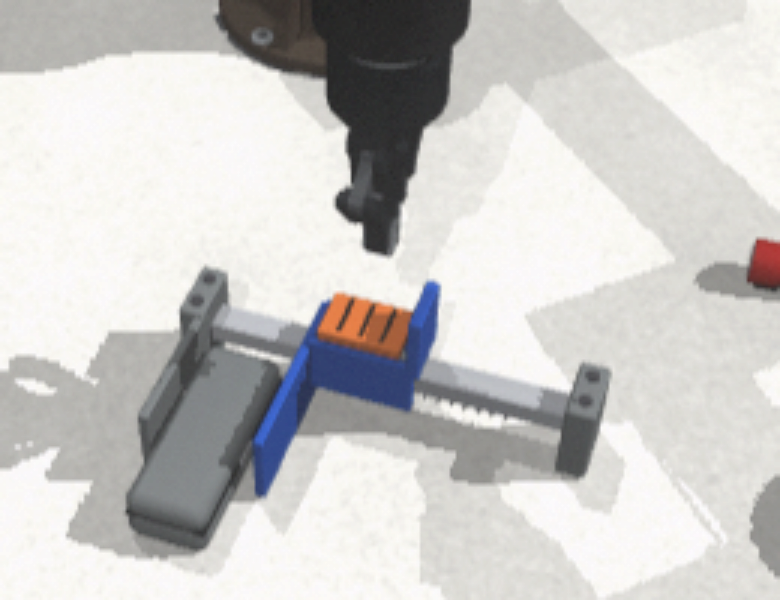

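View pics/w1.png

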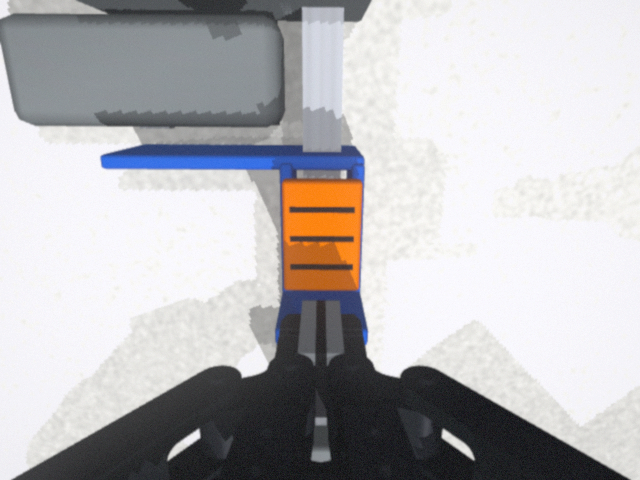

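The fingers are in line with the bar and over the wall-side part of the pad, clear of the wall. Now I'll descend to just above the pad.

Request:
drive_tool([
  {"offset":[15,0,0],"yaw":0},
  {"offset":[15,0,0],"yaw":0},
  {"offset":[15,0,0],"yaw":0},
  {"offset":[10,0,0],"yaw":0},
  {"offset":[5,0,0],"yaw":0},
  {"offset":[3,0,0],"yaw":0},
  {"offset":[0,0,0],"yaw":0},
  {"offset":[0,0,0],"yaw":0},
])

```text
t: 3.4
eef_pos: [508.4, 13.6, 93.9]
tcp_rot: [[0.001, -0.938, 0.347], [0.0, 0.347, 0.938], [-1.0, -0.001, 0.0]]
force: [0.3, -0.3, 0.6]
width: -0.003
```

Run:
```python
from h import *
o=robot.get_obs();print(o['t'],o['eef_pos'],o['tcp_rot'].round(3),o['force'])
p,d=camera('scene');cv2.imwrite('pics/s2.png',cv2.convertScaleAbs(cv2.resize(p[140:300,240:440],None,fx=4,fy=3.75),alpha=1.8))
```

```text
3.4 [508.36323385  13.56002094  93.85351427] [[ 0.001 -0.938  0.347]
 [ 0.     0.347  0.938]
 [-1.    -0.001  0.   ]] [ 0.34423206 -0.25466033  0.56220355]
```

View pics/s2.png

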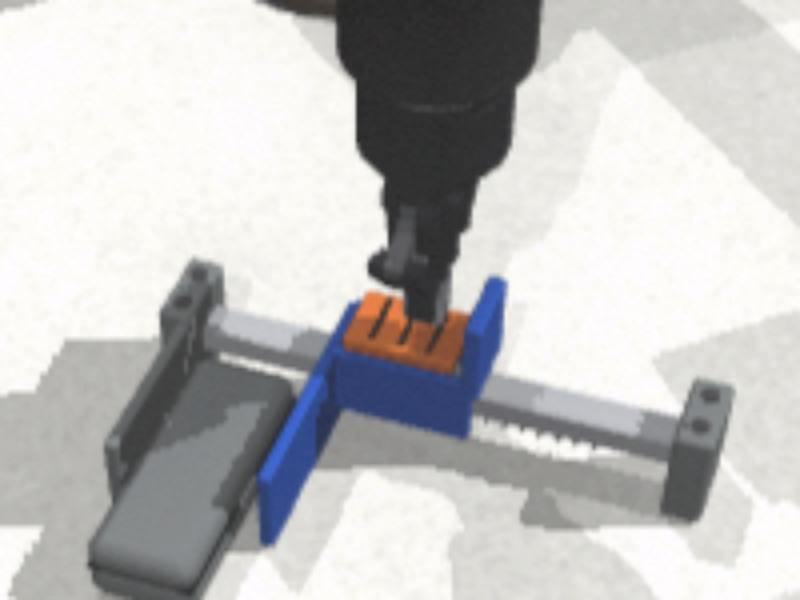

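The fingertip is above the pad, with the wall ahead of it and clear. Pressing now.

Request:
drive_tool([
  {"offset":[5,0,0],"yaw":0},
  {"offset":[5,0,0],"yaw":0},
  {"offset":[3,0,0],"yaw":0},
  {"offset":[3,0,0],"yaw":0},
  {"offset":[3,0,0],"yaw":0},
  {"offset":[2,0,0],"yaw":0},
  {"offset":[0,0,0],"yaw":0},
  {"offset":[0,0,0],"yaw":0},
])

```text
t: 4.25
eef_pos: [507.8, 13.4, 72.3]
tcp_rot: [[-0.0, -0.938, 0.347], [-0.0, 0.347, 0.938], [-1.0, 0.0, -0.0]]
force: [-2.6, -0.3, 4.1]
width: 0.001
```

Request:
drive_tool([
  {"offset":[0.5,0,0],"yaw":0},
  {"offset":[0.5,0,0],"yaw":0},
  {"offset":[0.5,0,0],"yaw":0},
  {"offset":[0,0,0],"yaw":0},
  {"offset":[0,0,0],"yaw":0},
  {"offset":[0,0,0],"yaw":0},
  {"offset":[0,0,0],"yaw":0},
  {"offset":[0,0,0],"yaw":0},
])

```text
t: 5.05
eef_pos: [507.9, 13.4, 70.8]
tcp_rot: [[-0.0, -0.938, 0.347], [-0.0, 0.347, 0.938], [-1.0, 0.0, -0.0]]
force: [-3.1, 0.3, 4.6]
width: -0.004
```

Run:
```python
from h import *
for i in range(2):
    p,d=camera('scene');o=robot.get_obs();print(o['t'],o['eef_pos'],o['force'])
cv2.imwrite('pics/s3.png',cv2.convertScaleAbs(cv2.resize(p[140:300,240:440],None,fx=4,fy=3.75),alpha=1.8))
```

```text
5.1 [507.86907712  13.41735931  70.75702014] [-3.98141089 -0.06140742  4.27744993]
5.15 [507.90517545  13.44220479  70.78972665] [-3.05968226  0.77071925  3.81302015]
```

View pics/s3.png

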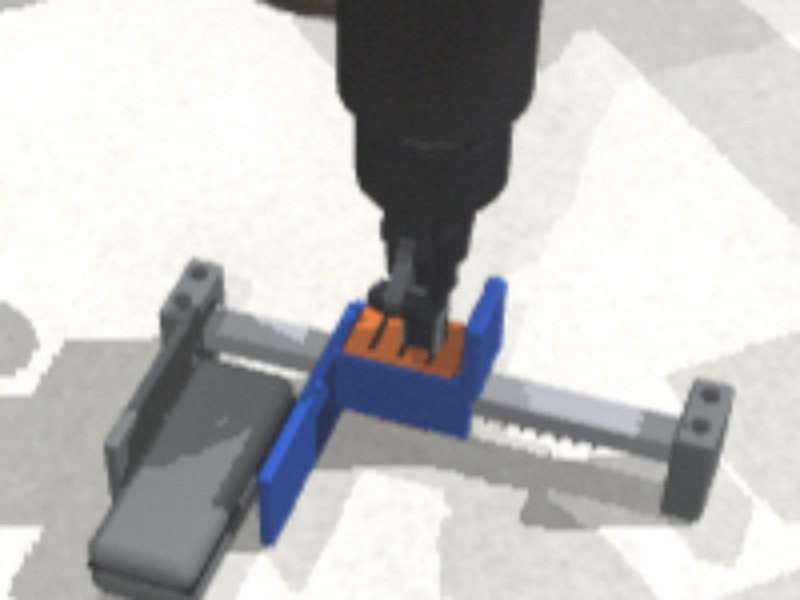

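The pad is down about 9 mm with 4 N on it. Now I'll slide along +x of the rail.

Request:
drive_tool([
  {"offset":[0.3,0,2],"yaw":0},
  {"offset":[0,0,4],"yaw":0},
  {"offset":[0,0,5],"yaw":0},
  {"offset":[0,0,5],"yaw":0},
  {"offset":[0,0,5],"yaw":0},
  {"offset":[0,0,5],"yaw":0},
  {"offset":[0,0,5],"yaw":0},
  {"offset":[0,0,5],"yaw":0},
])

```text
t: 5.95
eef_pos: [520.8, 47.7, 70.6]
tcp_rot: [[0.0, -0.938, 0.347], [0.0, 0.347, 0.938], [-1.0, -0.0, 0.0]]
force: [-2.1, -0.0, 4.3]
width: -0.001
```

Run:
```python
from h import *
p,d=camera('scene');o=robot.get_obs();print(o['t'],o['eef_pos'],o['force'])
cv2.imwrite('pics/s4.png',cv2.convertScaleAbs(cv2.resize(p[140:300,240:440],None,fx=4,fy=3.75),alpha=1.8))
```

```text
6.0 [521.18941766  48.2618058   70.6004914 ] [-3.12386388  2.79559438  4.34222908]
```

View pics/s4.png

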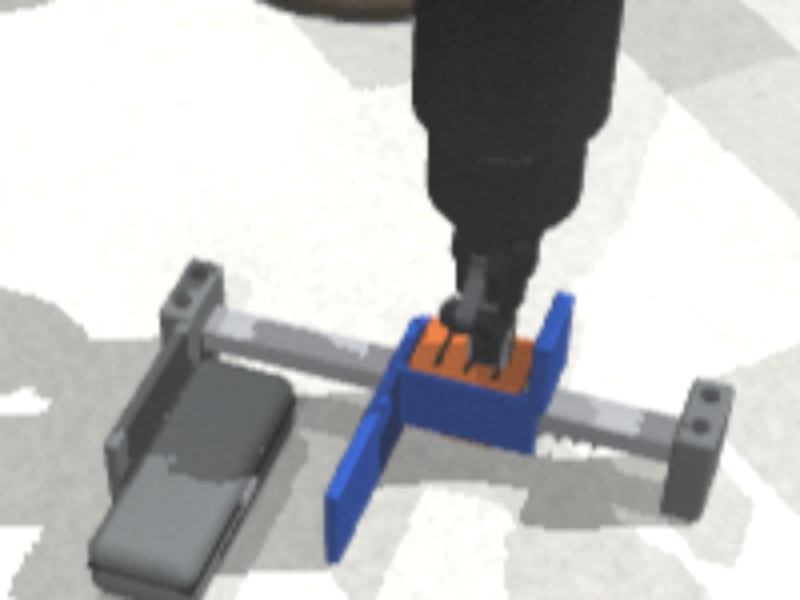

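The jaw follows the fingertip with the pad down. I'll keep going.

Request:
drive_tool([
  {"offset":[0,0,5],"yaw":0},
  {"offset":[0,0,5],"yaw":0},
  {"offset":[0,0,5],"yaw":0},
  {"offset":[0,0,5],"yaw":0},
  {"offset":[0,0,5],"yaw":0},
  {"offset":[0,0,5],"yaw":0},
  {"offset":[0,0,5],"yaw":0},
  {"offset":[0,0,5],"yaw":0},
])

```text
t: 6.8
eef_pos: [534.9, 85.2, 70.6]
tcp_rot: [[0.001, -0.938, 0.347], [0.0, 0.347, 0.938], [-1.0, -0.001, 0.0]]
force: [0.6, -2.1, 4.5]
width: 0.0
```

Request:
drive_tool([
  {"offset":[0,0,3],"yaw":0},
  {"offset":[0,0,3],"yaw":0},
  {"offset":[0,0,3],"yaw":0},
  {"offset":[0,0,3],"yaw":0},
  {"offset":[0,0,3],"yaw":0},
  {"offset":[0,0,3],"yaw":0},
  {"offset":[0,0,3],"yaw":0},
  {"offset":[0,0,3],"yaw":0},
])

```text
t: 7.6
eef_pos: [543.0, 107.5, 70.6]
tcp_rot: [[0.0, -0.938, 0.347], [0.0, 0.347, 0.938], [-1.0, -0.0, 0.0]]
force: [3.2, -3.0, 5.0]
width: -0.001
```

Run:
```python
from h import *
p,d=camera('scene');o=robot.get_obs();print(o['t'],o['eef_pos'],o['force'])
cv2.imwrite('pics/s5.png',cv2.convertScaleAbs(cv2.resize(p[140:300,260:460],None,fx=4,fy=3.75),alpha=1.8))
```

```text
7.65 [543.24960496 107.87765842  70.61280129] [ 3.01723532 -1.08516582  4.45626922]
```

View pics/s5.png

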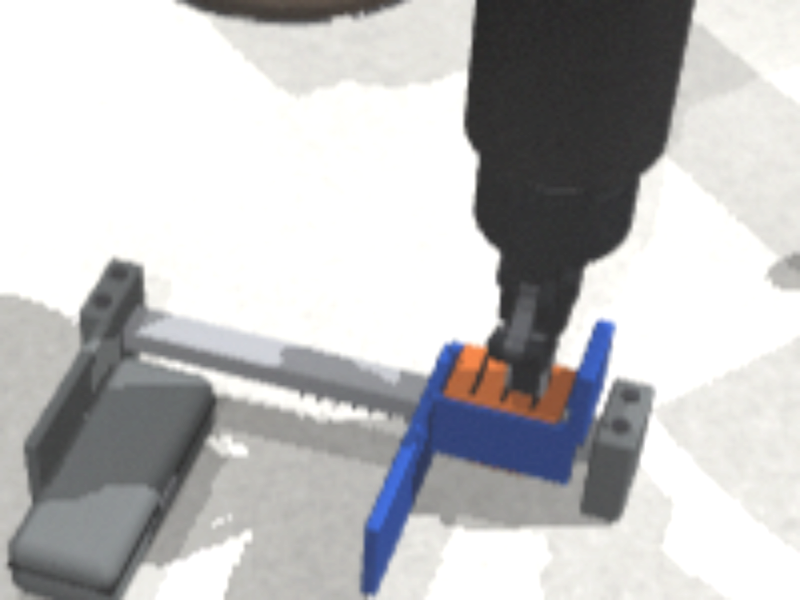

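There's still a small gap to the home block. I'll keep on until the fingertip reaches the wall and the jaw seats.

Request:
drive_tool([
  {"offset":[0,0,2],"yaw":0},
  {"offset":[0,0,2],"yaw":0},
  {"offset":[0,0,2],"yaw":0},
  {"offset":[0,0,2],"yaw":0},
  {"offset":[0,0,2],"yaw":0},
  {"offset":[0,0,2],"yaw":0},
  {"offset":[0,0,2],"yaw":0},
  {"offset":[0,0,0],"yaw":0},
])

```text
t: 8.45
eef_pos: [547.5, 120.6, 70.4]
tcp_rot: [[-0.0, -0.938, 0.347], [0.0, 0.347, 0.938], [-1.0, 0.0, -0.0]]
force: [-1.7, -1.4, 5.5]
width: -0.002
```

Run:
```python
from h import *
p,d=camera('scene');o=robot.get_obs();print(o['t'],o['eef_pos'],o['force'], o['force']@np.array([.347,.938,0]))
cv2.imwrite('pics/s6.png',cv2.convertScaleAbs(cv2.resize(p[140:300,260:460],None,fx=4,fy=3.75),alpha=1.8))
```

```text
8.5 [547.50646508 120.60426874  70.42098207] [-0.61092509 -1.82435994  3.83052795] -1.9232406260278263
```

View pics/s6.png

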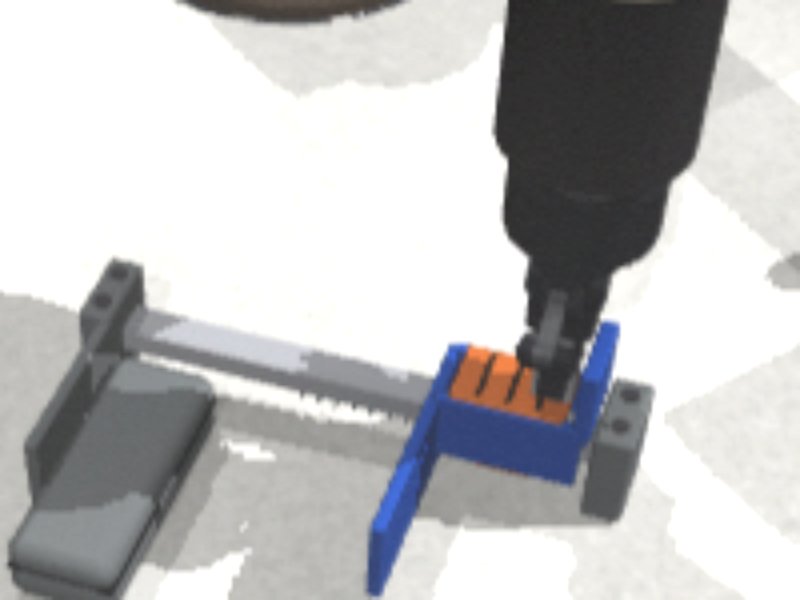

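The jaw moved a couple of mm more and the finger has begun slipping on the pad, so it's likely at the block. I'll push on to the wall to confirm with force.

Request:
drive_tool([
  {"offset":[0,0,2],"yaw":0},
  {"offset":[0,0,2],"yaw":0},
  {"offset":[0,0,1],"yaw":0},
  {"offset":[0,0,1],"yaw":0},
  {"offset":[0,0,0],"yaw":0},
  {"offset":[0,0,0],"yaw":0},
  {"offset":[0,0,0],"yaw":0},
  {"offset":[0,0,0],"yaw":0},
])

```text
t: 9.3
eef_pos: [548.8, 123.9, 70.5]
tcp_rot: [[-0.002, -0.937, 0.348], [-0.003, 0.348, 0.937], [-1.0, 0.001, -0.003]]
force: [-2.0, -12.2, 8.0]
width: 0.0
```

Request:
drive_tool([
  {"offset":[0,0,1],"yaw":0},
  {"offset":[0,0,1],"yaw":0},
  {"offset":[0,0,0],"yaw":0},
  {"offset":[0,0,0],"yaw":0},
  {"offset":[0,0,0],"yaw":0},
  {"offset":[0,0,0],"yaw":0},
  {"offset":[0,0,0],"yaw":0},
  {"offset":[0,0,0],"yaw":0},
])

```text
t: 10.1
eef_pos: [548.7, 124.0, 70.5]
tcp_rot: [[-0.004, -0.937, 0.349], [-0.005, 0.349, 0.937], [-1.0, 0.002, -0.006]]
force: [-3.1, -19.9, 11.5]
width: 0.004
```

The arm stalled at the wall with 20 N and no further movement, so the jaw is seated. I'll ease the push without reversing, then lift straight up.

Request:
drive_tool([
  {"offset":[0,0,-1],"yaw":0},
  {"offset":[0,0,-1],"yaw":0},
  {"offset":[0,0,-0.5],"yaw":0},
  {"offset":[0,0,0],"yaw":0},
  {"offset":[0,0,0],"yaw":0},
  {"offset":[-3,0,0],"yaw":0},
  {"offset":[-4,0,0],"yaw":0},
  {"offset":[-4,0,0],"yaw":0},
])

```text
t: 10.9
eef_pos: [548.8, 125.0, 81.0]
tcp_rot: [[-0.002, -0.938, 0.348], [-0.001, 0.348, 0.938], [-1.0, 0.001, -0.001]]
force: [-1.5, -3.9, -3.3]
width: 0.003
```

Request:
drive_tool([
  {"offset":[-5,0,0],"yaw":0},
  {"offset":[-5,0,-1],"yaw":0},
  {"offset":[-5,0,-3],"yaw":0},
  {"offset":[-10,0,-3],"yaw":0},
  {"offset":[-20,0,0],"yaw":0},
  {"offset":[-30,0,0],"yaw":0},
  {"offset":[-40,0,0],"yaw":0},
  {"offset":[-20,0,0],"yaw":0},
])

```text
t: 11.7
eef_pos: [548.7, 119.6, 221.3]
tcp_rot: [[0.006, -0.938, 0.347], [0.002, 0.347, 0.938], [-1.0, -0.005, 0.004]]
force: [0.4, 0.5, 0.4]
width: 0.003
```

Request:
drive_tool([
  {"offset":[0,30,0],"yaw":0},
  {"offset":[0,35,0],"yaw":0},
  {"offset":[0,35,0],"yaw":0},
  {"offset":[0,0,0],"yaw":0},
  {"offset":[0,0,0],"yaw":0},
  {"offset":[0,0,0],"yaw":0},
  {"offset":[0,0,0],"yaw":0},
  {"offset":[0,0,0],"yaw":0},
])

```text
t: 12.5
eef_pos: [453.8, 153.4, 216.3]
tcp_rot: [[-0.0, -0.937, 0.348], [-0.0, 0.348, 0.937], [-1.0, 0.0, -0.0]]
force: [-0.3, 0.2, -0.5]
width: 0.0
```

Run:
```python
from h import *
o=robot.get_obs();print(o['t'],o['eef_pos'],o['force'])
for n in ['scene','top']:
    p,d=camera(n);c=calibration(n);P=cloud(c,d);om,b=masks(p);om[:200]=0
    Q=P[om>0];Q=Q[(Q[:,2]>50)&(Q[:,2]<120)&(Q[:,0]>450)&(Q[:,1]<160)&(Q[:,1]>0)];print(n,np.median(Q,0))
    om[:,:240]=0;om[:,450:]=0
    cs,_=cv2.findContours(cv2.morphologyEx(om,cv2.MORPH_CLOSE,np.ones((5,5))),cv2.RETR_EXTERNAL,2);k=max(cs,key=cv2.contourArea);r=cv2.minAreaRect(k);print(r,ray(c,*r[0],80),ray(c,*r[0],70))
    q=p[140:300,260:460] if n=='scene' else p[180:340,200:400]
    cv2.imwrite(f'pics/{n}7.png',cv2.convertScaleAbs(cv2.resize(q,None,fx=4,fy=3.75),alpha=1.8)); cv2.imwrite(f'pics/{n}8.png',p)
```

```text
12.5 [453.83740335 153.44097989 216.31696647] [-0.27256216  0.19931377 -0.48824599]
scene [543.65096284 102.84299493  81.80017297]
((388.3921813964844, 239.9045867919922), (29.695621490478516, 16.232746124267578), 14.931416511535645) [541.41397656 103.16084578  80.        ] [532.36987266 104.9565136   70.        ]
top [540.85828299 100.57193865  79.5265436 ]
((259.5231018066406, 263.18463134765625), (28.733469009399414, 18.74886703491211), 19.44003677368164) [540.72958613 101.29965827  80.        ] [540.95575117 102.5101579   70.        ]
```

View pics/scene7.png

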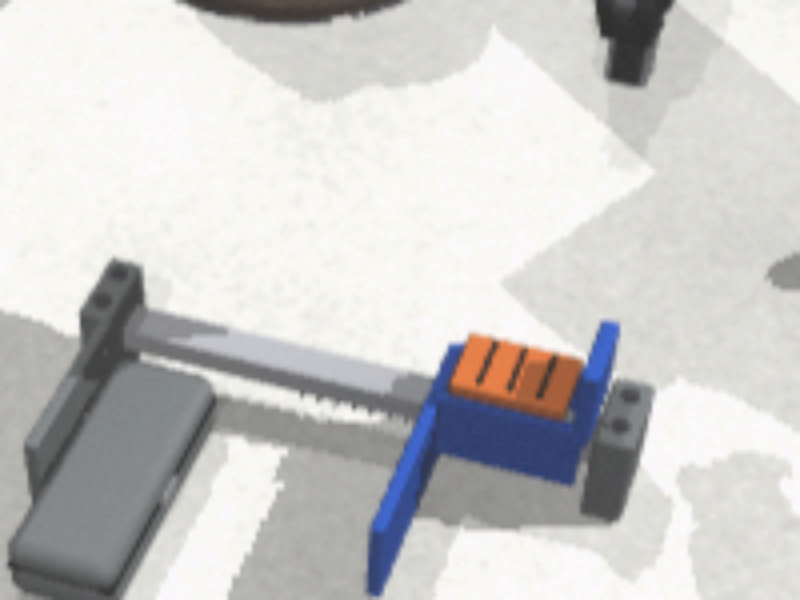

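View pics/top7.png

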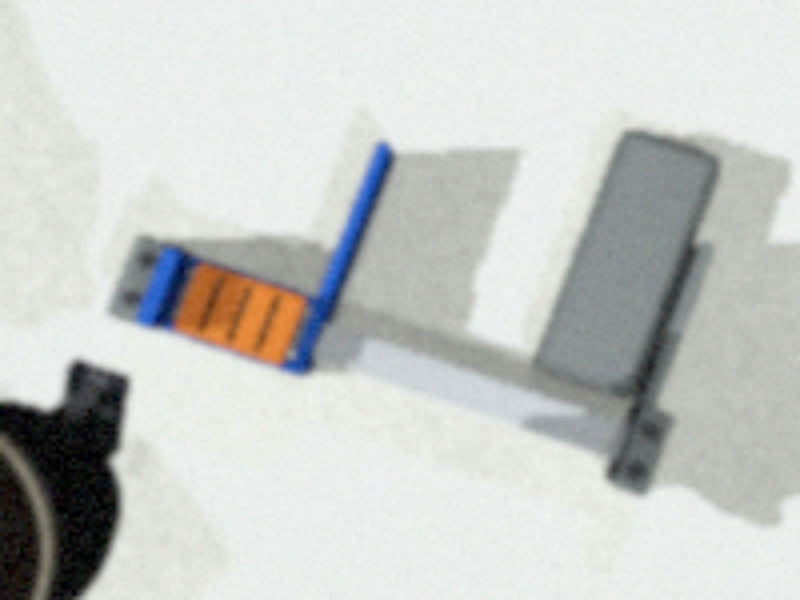

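View pics/top8.png

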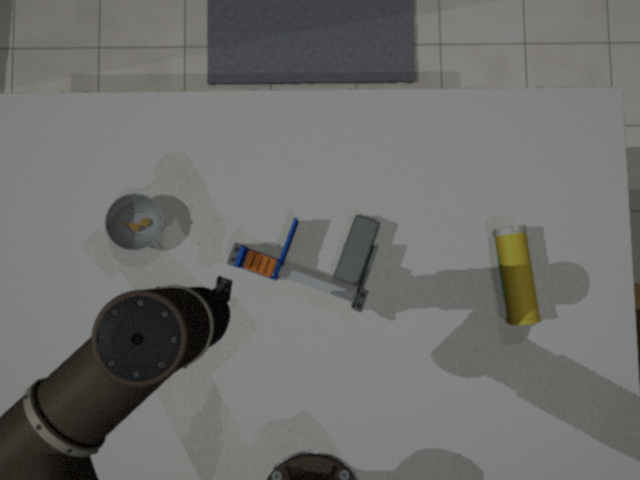

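Run:
```python
from h import *
print(robot.job_done())
```

```text
the job is handed in; nothing more can be done
None
```

The job is handed in: the blue jaw is home against the end block and the orange pad has sprung back up. I pressed the pad down about 9.5 mm with the shut fingertips and held it down while sliding the jaw along the bar. I then eased the push and lifted straight off. It took about 12.6 s of the 35 s allowed.

**Jaw home:** it stalled at the end with about 20 N of push and no further movement. The pad centre moved about 103 mm, to rail x of about 70 mm. That fits 0.110 to within about 2 mm, so the jaw probably started about 7 mm along. I did not measure the last gap directly; the pictures show the thumb wall right at the end block, and nothing shifted on release.

**Pad up:** its top measured about 80 mm in the top view and 82 mm in the scene view. I did not test the lock itself by pushing on the jaw.

**Other checks:**
- The case, tube and bowl look unmoved in the last top view.
- The torch was hidden by the arm in that view; the arm never went near it.
- The robot was touching nothing, with force readings near zero.

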